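# Fetch the culture dish from behind the reagent bottles

### The job

Fetch the culture dish that stands behind the three bottles in the reagent bay: first clear all three bottles out of the way, standing upright in the white-rimmed side tray, leaving the dish where it is meanwhile; then move the dish onto the middle of the light pad, inside the printed ring. Only when the dish is there, put every bottle back, upright, on the middle of the coaster that matches the colour of its cap. Never tip over a bottle or the dish.

Things in the scene. Friction and masses are not known exactly. Their poses are not given: they have to be found in the camera images.
- bottle_black: amber reagent bottle with a black cap and a red label, 90 mm tall: round body 48 mm across, straight-sided from about 5 to 60 mm above its underside, then a shoulder; cap 30 mm across from 76 to 90 mm. About 0.11 kg, loose. Origin: centre of the underside, z up the bottle's axis. Starts upright on the coaster of its cap's colour
- bottle_white: amber reagent bottle with a white cap and a blue label, 90 mm tall: round body 48 mm across, straight-sided from about 5 to 60 mm above its underside, then a shoulder; cap 30 mm across from 76 to 90 mm. About 0.11 kg, loose. Origin: centre of the underside, z up the bottle's axis. Starts upright on the coaster of its cap's colour
- bottle_teal: white wash bottle with a teal cap and a teal label, 153 mm tall: round body 66 mm across with a shoulder up to 129 mm, then the cap, 41 mm across, from 129 to 153 mm above the underside (firm, good to grip from above). About 0.27 kg, loose. Origin: centre of the underside, z up the bottle's axis. Starts upright on the coaster of its cap's colour
- dish: round flat culture dish with its lid on (one solid piece), clear with a pink filling, 62 mm across and 15 mm high, 0.03 kg, loose. Origin: centre of the underside, z up. Starts at the back of the bay, on the board, with a bottle to its left, one to its right and one in front (bottle centres about 80 mm away), and the bay's splash-back 54 mm behind its centre
- bay: reagent bay: fixed grey board 190 mm (its x) by 255 mm (its y), 6 mm thick, with a clear splash-back along its far (+x) edge reaching 66 mm above the bench. Origin: centre of the board's underside on the bench; x points away from the robot, y to the left, z up. The three coasters and the dish stand on the board; coaster centres lie at x 20, y 78; x -45, y 0; x 20, y -78 mm, in any order
- coaster_black: flat round black coaster, 84 mm across and 3 mm thick, fixed on the bay's board: the home of the bottle with the black cap. Origin: centre of its underside (its top is 3 mm higher), z up
- coaster_white: flat round white coaster, 84 mm across and 3 mm thick, fixed on the bay's board: the home of the bottle with the white cap. Origin: centre of its underside (its top is 3 mm higher), z up
- coaster_teal: flat round teal coaster, 84 mm across and 3 mm thick, fixed on the bay's board: the home of the bottle with the teal cap. Origin: centre of its underside (its top is 3 mm higher), z up
- side_tray: side tray: fixed shallow white tray with a grey-blue liner, 130 mm (its x) by 240 mm (its y), walls 4 mm thick and 14 mm high, inner floor 5 mm above the bench. All three bottles fit in a row along its y. Origin: centre of its underside on the bench, z up. Stands to the left or to the right of the bay; when on the left, a benchtop heating block (a bystander) stands on the bench behind it, from about 0.6 m ahead of the robot
- light_pad: light pad: fixed black slab 130 x 130 mm, 14 mm high, with a bright white top and a dark ring 75 mm across printed round its centre, into which the dish fits. Origin: centre of its underside on the bench (its top is 14 mm higher), z up. Stands on the other side of the bay from the tray

How it is judged:
On the way, in this order (a step that is already met when the one before it is completed fails the run):
1. all three bottles stand upright inside the side tray while the dish is still in its place in the bay (x of bottle_black in the frame of side_tray between -0.05 and 0.05 m and y of bottle_black in the frame of side_tray between -0.105 and 0.105 m and z of each of bottle_black, bottle_white, bottle_teal in the frame of side_tray below 0.012 m and angle between each of bottle_black, bottle_white, bottle_teal's own z axis and vertical below 0.1 rad and x of bottle_white in the frame of side_tray between -0.05 and 0.05 m and y of bottle_white in the frame of side_tray between -0.105 and 0.105 m and x of bottle_teal in the frame of side_tray between -0.05 and 0.05 m and y of bottle_teal in the frame of side_tray between -0.105 and 0.105 m and linear speed of each of bottle_black, bottle_white, bottle_teal below 0.02 m/s and distance of dish from where it was at the start of the episode below 0.03 m), for 0.2 s.
2. the dish lies inside the ring on the light pad, while the bottles still stand in the side tray (x of bottle_black in the frame of side_tray between -0.05 and 0.05 m and y of bottle_black in the frame of side_tray between -0.105 and 0.105 m and z of each of bottle_black, bottle_white, bottle_teal in the frame of side_tray below 0.012 m and angle between each of bottle_black, bottle_white, bottle_teal, dish's own z axis and vertical below 0.1 rad and x of bottle_white in the frame of side_tray between -0.05 and 0.05 m and y of bottle_white in the frame of side_tray between -0.105 and 0.105 m and x of bottle_teal in the frame of side_tray between -0.05 and 0.05 m and y of bottle_teal in the frame of side_tray between -0.105 and 0.105 m and horizontal distance between dish and light_pad below 0.015 m and z of dish in the frame of light_pad between 0.01 and 0.018 m and linear speed of dish below 0.02 m/s), for 0.2 s.
At the end, for the whole second after the job is handed in: The dish lies flat on the light pad within 15 mm of the ring's centre, and each bottle stands upright (within 0.1 rad) on the coaster of its cap's colour, within 15 mm of its centre; all released and at rest (horizontal distance between dish and light_pad below 0.015 m and z of dish in the frame of light_pad between 0.01 and 0.018 m and angle between each of dish, bottle_black, bottle_white, bottle_teal's own z axis and vertical below 0.1 rad and linear speed of each of dish, bottle_black, bottle_white, bottle_teal below 0.02 m/s and horizontal distance between bottle_black and coaster_black below 0.015 m and z of bottle_black in the frame of coaster_black below 0.007 m and horizontal distance between bottle_white and coaster_white below 0.015 m and z of bottle_white in the frame of coaster_white below 0.007 m and horizontal distance between bottle_teal and coaster_teal below 0.015 m and z of bottle_teal in the frame of coaster_teal below 0.007 m); the robot touches nothing.
It fails at once if a bottle or the dish is tipped by more than 0.6 rad (angle between any of bottle_black, bottle_white, bottle_teal, dish's own z axis and vertical above 0.6 rad).
It also fails if it takes over 144 s, if anything falls off the work surface, if the arm or the gripper's body presses on something with over 40 N, if the wrist force passes 120 N, or if a joint passes its speed limit or range.

### The arm

A 7-joint arm with a two-finger parallel gripper is mounted at the origin on a cart in front of the work surface, level with it; the furniture and walls round the work are solid. World frame = base frame: x ahead of the robot, y to its left, z up, the work surface at z = 0. Lengths are in m, angles in rad, forces in N, time in s.
With the tool pointing down it reaches from about 0.425 to 0.875 m from the base axis. Payload 8.4 kg.
Tool frame: the origin (TCP) lies midway between the tips of the shut fingers; the grasp point (between the pads) lies arm.grip_point_offset behind it (arm.grip_point_offset is the distance from the TCP to the grasp point, in m); z points along the fingers, y is the direction in which the jaws open and shut (so a half turn about z gives the same grasp; the last joint's range is limited). The gripper opens to 85 mm and grips with 20 to 120 N. Pads are 22 mm wide; open, the fingers measure 114 mm over their backs; the gripper's body (76 mm by 85 mm) begins 54 mm behind the grasp point. The pads swing forward as they close: fully open they stand 13 mm farther back than shut.
Start: joints at [-1.327, 0.333, 0.04, 1.465, -0.013, 1.343, -0.059], TCP at [0.218, 0.612, 0.231] pointing down, gripper open.
Joint ranges: [-2.58, 2.58], [-0.38, 2.09], [-1.3, 1.39], [0.25, 2.4], [-1.5, 4.64], [0.08, 2.09], [-2.65, 2.65]. Speed limits (rad/s): [2.22, 2.22, 2.79, 2.79, 3.14, 3.14, 3.14].

### API

Orientations are given as a rotation vector (axis times angle).
In Python, from cell import arm gives the robot as it stands. The module is installed in compiled form; this text tells all that it offers.
- The arm moves only by the tool servo_tool, never from a script. Its arguments are lists of equal length, an entry for each row: "delta_pos": the shift along the tool's x, y, z in m, a list of three; "spin": the turn about the tool's z in rad; "claw": the opening, from 0 (shut) to 1 (fully open). In form: {"delta_pos": [[tx, ty, tz], ...], "spin": [spin, ...], "claw": [claw, ...]}. A call has 1 to 12 rows; each row shifts and turns the commanded pose from where the row before left it, along the tool's axes as they then stand; what a row does not reach is not made up. A row lasts 1/8 s, in which the tool goes at most 62.5 mm and 10.7 degrees, less where a joint would pass 70% of its speed; a pose out of reach is approached as far as the arm can. A call is refused whole if a number of a shift passes 0.0625 or a number of a turn 0.188, either way. A call with a gripper value outside its range is refused whole. The fingers move at their own pace and stop on an object; the grip force is fixed at half the most. Time passes only in rows, so rows that do not move let the fingers close. It gives the time, the measured TCP pose, the force and the opening at its end, in the units of the state.
- arm.get_state(): the state, without advancing time (a new reading comes with each control period).
- arm.get_image(name): name is "scene" or "side" or "wrist"; returns a dict with "frame" (400x640x3 uint8, red, green, blue), "z_map" (400x640 float32, m along the optical axis (not along the pixel's ray), 0 where there is no reading), "vertical_fov" (degrees; the focal length in pixels is half the picture's height over the tangent of half this angle, whatever the lens; pixels are square), "cx", "cy" (the principal point, pixels), "xyz" and "attitude" of the camera in the world. Camera axes: x right, y up, looking along -z (the intrinsics and any distortion apply to the point x, -y, -z); pixel columns grow to the right and rows downward; lengths in m; the calibration is good to about 2 mm. A picture is of the moment at which its call begins.
- arm.hand_in(): hands the job in, once; it reports no verdict.
Trained networks look in a picture, given as the dict that the camera call returned (one of the last four; its "shot" number tells which), for a name from the list of things; names that differ only in an ending like _2 or _b are one class to them, and where a whole thing is asked for, a point or a joint stands for the part that bears it (a point fixed in the world has none). Each returns a list of dicts, best first, with "conf" (0 to 1); they miss things now and then, are a little off and sometimes report something else, mostly with a low value. They report only what shows in the picture. A call takes as long as a camera call.
- arm.regions_of(picture, thing): "pixels" (400x640 bool, what is visible of it) and "box" ([left, top, right, bottom] in pixels, round what is visible of it).
The state is a dict: "t": time; "qpos": joint angles; "qvel": joint speeds; "joint_efforts": joint torques, N m; "tool_pos": TCP position; "tcp_rot": TCP orientation; "force": force on the tool from outside, world axes, zero at the start; "ft_torque": the same for the moment, N m; "opening": finger opening in m.
Only numpy, scipy, OpenCV 4.12 (cv2) and the standard library are available. Lean on these libraries where they do the work, as an engineer would, in place of code of your own. Each camera call takes 0.05 s, during which the arm holds its last target.

## Working session

There is one attempt and no reset: what is moved stays moved. The work goes in short steps, Python scripts to look and compute and a tool call to move; the robot and the scene stay as the last step left them, time stands still between calls to the robot, and variables do not carry over. Pictures are saved under pics/ and viewed, and the job is handed in when it is done.

Besides the shell and the picture viewer there is one more tool, called after "Emit:" as name(argument=value, ...) on one line, values as JSON. servo_tool: Moves the arm, as the interface text tells. Its arguments: {"type":"object","properties":{"delta_pos":{"type":"array","items":{"type":"array","items":{"type":"number"}}},"spin":{"type":"array","items":{"type":"number"}},"claw":{"type":"array","items":{"type":"number"}}},"required":["delta_pos","spin","claw"]}

```bash
mkdir -p pics; ls
python3 - <<'E'
from cell import arm
import cv2, numpy as np
s=arm.get_state()
for k,v in s.items(): print(k,np.round(v,4))
print(arm.grip_point_offset)
for n in ["scene","side"]:
    p=arm.get_image(n)
    cv2.imwrite(f"pics/{n}0.png",p["frame"][:,:,::-1])
    print(n,p["vertical_fov"],p["cx"],p["cy"],p["xyz"],p["attitude"],[k for k in p])
E
```

```text
pics
t 0.0
qpos [-1.3272  0.3339  0.0399  1.4663 -0.0134  1.3433 -0.0585]
qvel [ 0.0011 -0.0016  0.0002 -0.0003  0.0001  0.003   0.0011]
joint_efforts [ 3.00000e-04 -6.58512e+01  1.36530e+00 -4.05592e+01  1.66000e-02
  1.18000e-02 -0.00000e+00]
tool_pos [0.2184 0.6117 0.2304]
tcp_rot [-5.3590e-01 -3.0954e+00  2.5000e-03]
force [-0.2621  0.2954 -0.7047]
ft_torque [-0.0047  0.0347  0.0391]
opening 0.0855
0.0187
scene 46.03384029908237 320.34041786299736 193.78372599713114 [-0.36390349 -0.52684586  0.87219459] [ 0.81794784 -0.48145702 -0.94259267] ['frame', 'z_map', 'vertical_fov', 'cx', 'cy', 'xyz', 'attitude', 'shot']
side 51.75981866133168 315.809255034196 197.40336782588656 [ 0.38412449 -0.43098867  0.89366265] [ 0.47257543 -0.07322801 -0.26238995] ['frame', 'z_map', 'vertical_fov', 'cx', 'cy', 'xyz', 'attitude', 'shot']
```

View pics/scene0.png

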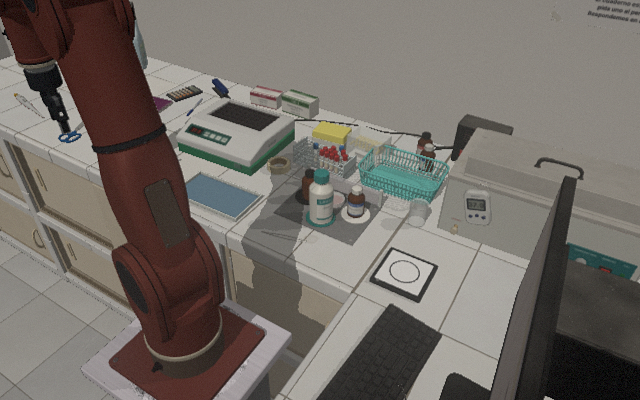

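View pics/side0.png

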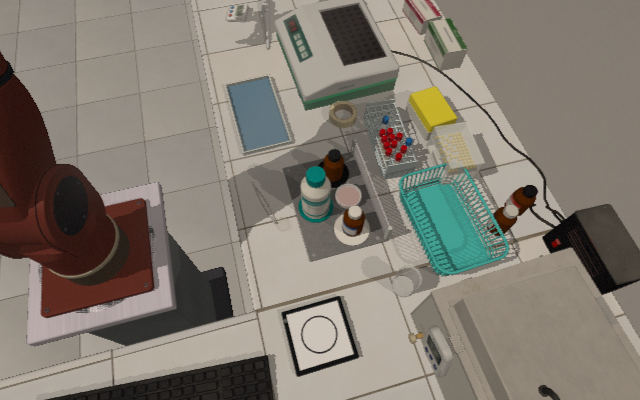

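The tray (blue liner) is left at about (258,113) in the side image, and the pad is at the lower centre, (319,335). Teal stands in front (315,195), black on the left (334,165) and white on the right (352,222). The dish is at (348,196).

```bash
cat > h.py <<'E'
from cell import arm
import cv2, numpy as np
from scipy.spatial.transform import Rotation as R
def cloud(p):
    f=200/np.tan(np.radians(p["vertical_fov"]/2))
    v,u=np.mgrid[0:400,0:640]; z=p["z_map"]
    c=np.stack([(u-p["cx"])/f*z,-(v-p["cy"])/f*z,-z],-1)
    w=c@R.from_rotvec(p["attitude"]).as_matrix().T+p["xyz"]
    w[z==0]=np.nan
    return w
def circ(P):
    A=np.c_[2*P,np.ones(len(P))]; s=np.linalg.lstsq(A,(P**2).sum(1),rcond=None)[0]
    return s[:2],np.sqrt(s[2]+s[0]**2+s[1]**2)
E
python3 - <<'E'
from h import *
np.set_printoptions(precision=4,suppress=True)
for n in ["side","scene"]:
    p=arm.get_image(n); w=cloud(p)
    for t in ["bottle_black","bottle_white","bottle_teal","dish","bay","coaster_black","coaster_white","coaster_teal","side_tray","light_pad"]:
        for r in arm.regions_of(p,t)[:2]:
            m=r["pixels"]; q=w[m]; q=q[np.isfinite(q[:,0])]
            if len(q)<5: continue
            zt=np.percentile(q[:,2],[2,50,98])
            top=q[q[:,2]>zt[2]-0.008]
            rc=cv2.minAreaRect((q[:,:2]*1000).astype(np.float32))
            print(n,t,round(r["conf"],2),r["box"],len(q),"med",np.median(q,0),"z",zt,"top",top.mean(0)[:2],"rect",np.round(rc[0],1),np.round(rc[1],1),round(rc[2],1))
E
```

```text
side bottle_black 0.55 [324.6, 150.0, 344.5, 179.8] 486 med [0.5658 0.0469 0.0728] z [0.0179 0.0728 0.1005] top [0.5689 0.0569] rect [552.6  39.9] [91.1 43.8] 45.2
side bottle_white 0.74 [344.8, 205.2, 364.1, 234.0] 568 med [ 0.5663 -0.1015  0.0732] z [0.0132 0.0732 0.1006] top [ 0.5712 -0.0914] rect [576.7 -75.4] [81.5 47.2] 71.3
side bottle_teal 0.67 [296.8, 162.8, 331.7, 219.1] 1299 med [ 0.5    -0.0345  0.1173] z [0.0168 0.1173 0.1637] top [ 0.5039 -0.0178] rect [510.3   9.7] [121.7  73.9] 71.7
side dish 0.92 [332.2, 179.4, 362.1, 210.4] 559 med [ 0.5836 -0.0154  0.0213] z [0.0058 0.0213 0.0921] top [ 0.5688 -0.0788] rect [587.5 -29.1] [ 63.5 100. ] 5.0
side bay 0.87 [284.7, 139.2, 391.4, 260.5] 4288 med [ 0.5525 -0.0541  0.0067] z [0.003  0.0067 0.0591] top [ 0.6386 -0.0198] rect [559.2 -13.1] [207.2 260.2] 0.8
side bay 0.22 [326.0, 146.3, 346.0, 181.4] 525 med [0.5659 0.0477 0.0727] z [0.0155 0.0727 0.1009] top [0.5669 0.0551] rect [563.6  47.3] [157.6  48. ] 63.5
side coaster_black 0.67 [316.9, 163.3, 348.2, 189.5] 175 med [0.5891 0.0401 0.0093] z [0.0063 0.0093 0.0125] top [0
[... 2043 characters left out ...]
 -1.8] [269.5 285.9] 0.8
scene coaster_white 0.8 [342.9, 206.7, 371.1, 222.0] 228 med [ 0.5549 -0.1036  0.0091] z [0.0042 0.0091 0.0127] top [ 0.5589 -0.0991] rect [565.7 -97. ] [69.2 79.9] 29.0
scene coaster_teal 0.61 [308.4, 212.7, 332.6, 224.1] 105 med [ 0.4817 -0.0301  0.0089] z [0.0047 0.0089 0.0128] top [ 0.4861 -0.0248] rect [489.1 -24.5] [45.9 81.2] 22.4
scene side_tray 0.75 [183.6, 169.3, 265.9, 219.4] 2319 med [0.4335 0.2822 0.0054] z [0.0008 0.0054 0.0152] top [0.4237 0.2722] rect [335.3 149.2] [636.9 210.4] 50.1
scene light_pad 0.72 [370.6, 247.5, 435.1, 303.1] 2187 med [ 0.4261 -0.3054  0.0144] z [0.0064 0.0144 0.0179] top [ 0.4308 -0.3046] rect [ 435.3 -302.2] [134.2 130.4] 0.7
```

Emit:
servo_tool(delta_pos=[[0, 0, -0.01], [0, 0, -0.01], [0, 0, -0.01], [0, 0, -0.01], [0, 0, 0], [0, 0, 0], [0, 0, 0], [0, 0, 0]], spin=[0.175, 0.175, 0.175, 0.175, 0.175, 0.175, 0.175, 0], claw=[1, 1, 1, 1, 1, 1, 1, 1])

```text
t: 2.2
tool_pos: [0.2184, 0.6122, 0.2713]
tcp_rot: [2.217, 2.226, -0.0]
force: [0.0, 0.1, -0.2]
opening: 0.0851
```

```bash
cat >> h.py <<'E'
def st():
    s=arm.get_state(); r=R.from_rotvec(s["tcp_rot"]).as_matrix()
    print("t",round(s["t"],2),"pos",np.round(s["tool_pos"],4),"yhead",np.round(np.degrees(np.arctan2(r[1,1],r[0,1])),2),"z",np.round(r[:,2],3),"F",np.round(s["force"],1),"op",round(float(s["opening"]),4),"q",np.round(s["qpos"],2))
    return s
E
python3 -c "
from h import *
st()"
```

```text
t 2.2 pos [0.2184 0.6122 0.2713] yhead 0.24 z [ 0. -0. -1.] F [ 0.   0.1 -0.2] op 0.0851 q [-1.46  0.32  0.21  1.41 -0.07  1.42 -1.24]
```

Emit:
servo_tool(delta_pos=[[-0.045, 0.03, 0], [-0.045, 0.03, 0], [-0.045, 0.03, 0], [-0.045, 0.03, 0], [-0.045, 0.03, 0], [-0.045, 0.03, 0], [-0.04, 0.03, 0], [0, 0, 0], [0, 0, 0]], spin=[0, 0, 0, 0, 0, 0, 0, 0, 0], claw=[1, 1, 1, 1, 1, 1, 1, 1, 1])

```text
t: 3.32
tool_pos: [0.4291, 0.3032, 0.2714]
tcp_rot: [-2.215, -2.228, -0.0]
force: [-0.0, 0.2, -0.1]
opening: 0.0851
```

Run:
```python
from h import *
st()
p=arm.get_image("wrist"); cv2.imwrite("pics/w1.png",p["frame"][:,:,::-1]); print(p["xyz"],p["attitude"],p["vertical_fov"])
p=arm.get_image("side"); cv2.imwrite("pics/s1.png",p["frame"][:,:,::-1])
```

```text
t 3.33 pos [0.4291 0.3032 0.2714] yhead 0.34 z [-0.  0. -1.] F [-0.   0.2 -0.1] op 0.0851 q [-1.12  0.05  0.44  1.72 -0.02  1.37 -0.67]
[0.42850257 0.38669019 0.41352445] [-0.33060157 -0.00084536  0.0056719 ] 66.18053851227353
```

View pics/w1.png

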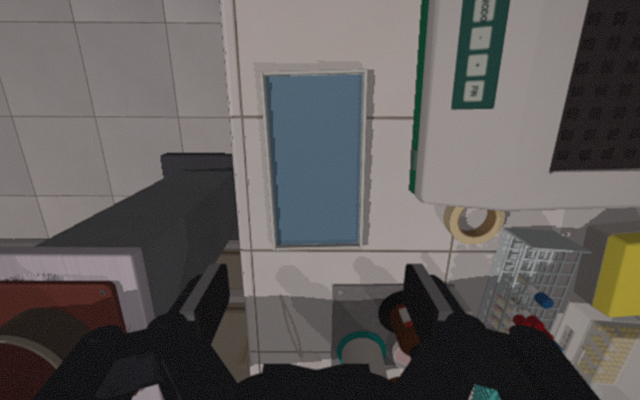

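The wrist view shows the tray at about (315,160), the coasters at the bottom near (360,350) and (395,310), and the fingers at the bottom of the picture.

Run:
```python
from h import *
p=arm.get_image("wrist"); w=cloud(p)
hsv=cv2.cvtColor(p["frame"],cv2.COLOR_RGB2HSV)
print(p["frame"][160,315],w[160,315])
m=(abs(p["frame"].astype(int)-p["frame"][160,315]).sum(-1)<45)&(w[...,2]<0.012)
m[:,:240]=0; m[:,380:]=0
q=w[m]; q=q[np.isfinite(q[:,0])]
print(len(q),cv2.minAreaRect((q[:,:2]*1000).astype(np.float32)),np.median(q[:,2]),np.percentile(q,[0.5,99.5],axis=0))
for r in arm.regions_of(p,"side_tray")[:1]:
    q=w[r["pixels"]]; print(r["conf"],cv2.minAreaRect((q[:,:2]*1000).astype(np.float32)),np.percentile(q,[0.5,99.5],axis=0))
```

```text
[ 74  96 111] [0.42731717 0.30796709 0.00460011]
14813 ((390.1653747558594, 84.86697387695312), (686.1790771484375, 221.53457641601562), 74.40653991699219) 0.004690467048961866 [[ 3.29231658e-01 -2.80786551e-02  3.76289237e-04]
 [ 4.90205493e-01  4.12850230e-01  6.84722348e-03]]
0.84 ((428.42706298828125, 298.8400573730469), (134.638671875, 237.79530334472656), 2.795342445373535) [[nan nan nan]
 [nan nan nan]]
```

Run:
```python
from h import *
np.set_printoptions(precision=4,suppress=True)
for n in ["side","scene"]:
    p=arm.get_image(n); w=cloud(p)
    for t,zt,c in [("bottle_black",.099,(.57,.057)),("bottle_white",.099,(.57,-.094)),("bottle_teal",.162,(.503,-.018))]:
        m=(abs(w[...,2]-zt)<0.004)&(np.hypot(w[...,0]-c[0],w[...,1]-c[1])<.03)
        q=w[m]; print(n,t,len(q),q.mean(0),cv2.minEnclosingCircle((q[:,:2]*1000).astype(np.float32)))
```

```text
side bottle_black 115 [0.5698 0.0595 0.0983] ((570.270263671875, 60.57124710083008), 15.057615280151367)
side bottle_white 138 [ 0.5712 -0.0911  0.0988] ((571.7634887695312, -90.47686767578125), 15.195956230163574)
side bottle_teal 272 [ 0.5039 -0.0173  0.1622] ((504.2406921386719, -15.911355972290039), 21.050899505615234)
scene bottle_black 51 [0.5693 0.0583 0.0979] ((570.54052734375, 55.244834899902344), 16.911582946777344)
scene bottle_white 61 [ 0.5714 -0.0924  0.0985] ((572.8640747070312, -91.11963653564453), 15.945019721984863)
scene bottle_teal 119 [ 0.5034 -0.0182  0.1617] ((503.5965576171875, -15.727912902832031), 22.11504364013672)
```

Emit:
servo_tool(delta_pos=[[-0.045, 0.01, 0], [-0.045, 0.01, 0], [-0.045, 0.01, 0], [-0.045, 0.01, 0], [-0.045, 0.01, 0], [-0.045, 0.01, 0], [-0.049, 0.015, 0], [0, 0, 0.02], [0, 0, 0.03], [0, 0, 0], [0, 0, 0]], spin=[0, 0, 0, 0, 0, 0, 0, 0, 0, 0, 0], claw=[1, 1, 1, 1, 1, 1, 1, 1, 1, 1, 1])

```text
t: 5.0
tool_pos: [0.5058, -0.0157, 0.2223]
tcp_rot: [2.217, 2.225, 0.001]
force: [0.7, -0.3, -0.6]
opening: 0.0851
```

Run:
```python
from h import *
st()
a=[arm.get_image(n)["frame"][:,:,::-1] for n in ("side","wrist")]
cv2.imwrite("pics/s2.png",cv2.resize(np.vstack([a[0][100:300,150:470],a[1][200:,160:480]]),(640,800)[::1])[:800])
```

```text
t 5.0 pos [ 0.5058 -0.0157  0.2223] yhead 0.21 z [ 0.001 -0.    -1.   ] F [ 0.7 -0.3 -0.6] op 0.0851 q [-0.81  0.03  0.78  1.85 -0.02  1.27 -0.02]
```

View pics/s2.png

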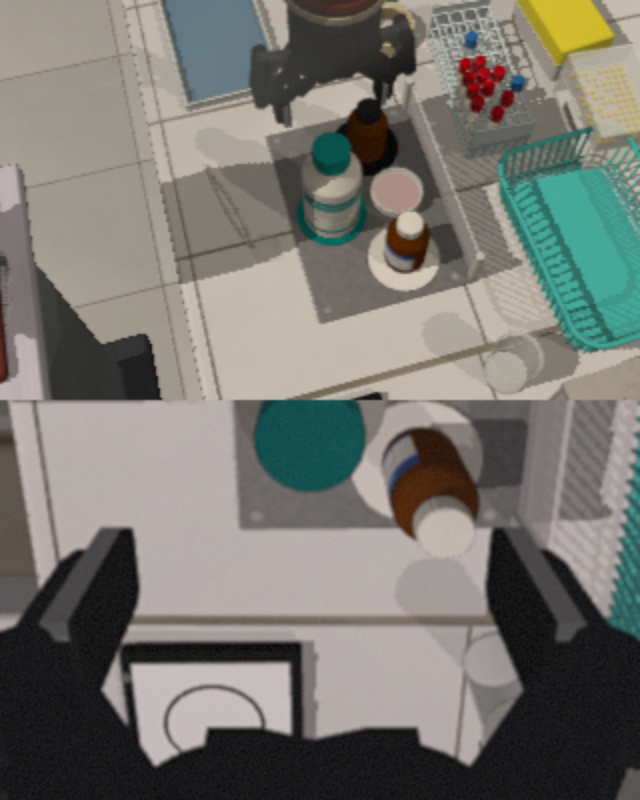

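The teal cap at (310,440) is centred between the fingers (midline about 312), so I'm going down.

Emit:
servo_tool(delta_pos=[[0, -0.001, 0.025], [0, 0, 0.025], [0, 0, 0.025], [0, 0, 0.017], [0, 0, 0], [0, 0, 0], [0, 0, 0], [0, 0, 0], [0, 0, 0], [0, 0, 0], [0, 0, 0]], spin=[0, 0, 0, 0, 0, 0, 0, 0, 0, 0, 0], claw=[1, 1, 1, 1, 1, 0, 0, 0, 0, 0, 0])

```text
t: 6.48
tool_pos: [0.5051, -0.0159, 0.1303]
tcp_rot: [2.218, 2.224, 0.002]
force: [0.2, 1.1, 6.0]
opening: 0.0399
```

Emit:
servo_tool(delta_pos=[[0, 0, -0.015], [0, 0, -0.02], [0.01, -0.008, -0.015], [0.03, -0.008, 0], [0.04, -0.008, 0], [0.05, -0.01, 0], [0.05, -0.01, 0], [0.05, -0.01, 0], [0.05, -0.01, 0], [0.05, -0.01, 0], [0.04, -0.005, 0], [0.016, 0, 0]], spin=[0, 0, 0, 0, 0, 0, 0, 0, 0, 0, 0, 0], claw=[0, 0, 0, 0, 0, 0, 0, 0, 0, 0, 0, 0])

```text
t: 7.98
tool_pos: [0.4229, 0.3724, 0.1798]
tcp_rot: [-2.214, -2.229, 0.0]
force: [-0.5, 0.5, -2.9]
opening: 0.04
```

Emit:
servo_tool(delta_pos=[[0, 0, 0], [0, 0, 0.02], [0, 0, 0.02], [0, 0, 0.008], [0, 0, 0.004], [0, 0, 0], [0, 0, 0]], spin=[0, 0, 0, 0, 0, 0, 0], claw=[0, 0, 0, 0, 0, 0, 0])

```text
t: 8.85
tool_pos: [0.4245, 0.3699, 0.128]
tcp_rot: [-2.218, -2.225, -0.001]
force: [-0.9, 0.0, -2.0]
opening: 0.0398
```

Run:
```python
from h import *
st()
a=[arm.get_image(n)["frame"][:,:,::-1] for n in ("side",)]
cv2.imwrite("pics/s3.png",a[0])
```

```text
t 8.85 pos [0.4245 0.3699 0.128 ] yhead 0.16 z [ 0.001  0.001 -1.   ] F [-0.9  0.  -2. ] op 0.0398 q [-1.18  0.25  0.45  1.83 -0.12  1.09 -0.69]
```

View pics/s3.png

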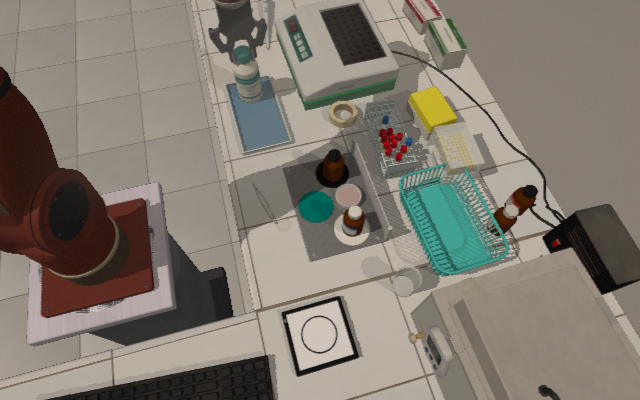

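Teal is over the tray, just above its floor (246,90). I'll lower it and release.

Emit:
servo_tool(delta_pos=[[0, 0, 0.002], [0, 0, 0], [0, 0, 0], [0, 0, 0], [0, 0, -0.02], [0, 0, -0.04], [0, 0, -0.05], [-0.04, 0.02, 0], [-0.05, 0.025, 0], [-0.055, 0.025, 0], [-0.055, 0.025, 0], [-0.055, 0.025, 0]], spin=[0, 0, 0, 0, 0, 0, 0, 0, 0, 0, 0, 0], claw=[0, 0, 1, 1, 1, 1, 1, 1, 1, 1, 1, 1])

```text
t: 10.4
tool_pos: [0.5456, 0.1134, 0.2358]
tcp_rot: [2.218, 2.225, 0.002]
force: [0.2, -0.1, 0.1]
opening: 0.0852
```

Emit:
servo_tool(delta_pos=[[-0.055, 0.025, 0], [0, 0, 0], [0, 0, 0]], spin=[0, 0, 0], claw=[1, 1, 1])

```text
t: 10.78
tool_pos: [0.5701, 0.0604, 0.2353]
tcp_rot: [-2.219, -2.224, -0.0]
force: [-0.3, 0.2, -0.3]
opening: 0.0857
```

Run:
```python
from h import *
st()
p=arm.get_image("side"); w=cloud(p)
for zt,c in [(.099,(.57,.058)),(.099,(.57,-.09)),(.158,(.4245,.37))]:
    q=w[(abs(w[...,2]-zt)<0.004)&(np.hypot(w[...,0]-c[0],w[...,1]-c[1])<.03)]
    print(len(q), q.mean(0) if len(q) else 0)
    if len(q): print(cv2.minEnclosingCircle((q[:,:2]*1000).astype(np.float32)))
m=(abs(w[...,2]-.021)<0.003)&(np.hypot(w[...,0]-.585,w[...,1]+.016)<.045); q=w[m];print("dish",q.mean(0),cv2.minAreaRect((q[:,:2]*1000).astype(np.float32)))
cv2.imwrite("pics/s4.png",p["frame"][:,:,::-1])
```

```text
t 10.78 pos [0.5701 0.0604 0.2353] yhead 0.14 z [-0.  0. -1.] F [-0.3  0.2 -0.3] op 0.0857 q [-0.79  0.2   0.71  1.68 -0.13  1.31 -0.06]
115 [0.56983238 0.05918374 0.09874197]
((570.135009765625, 59.6254768371582), 14.841525077819824)
137 [ 0.57148828 -0.09087929  0.09879439]
((571.3103637695312, -89.84835052490234), 14.906033515930176)
164 [0.42334373 0.36837632 0.15748535]
((424.3385314941406, 369.5612487792969), 21.789520263671875)
dish [ 0.58717906 -0.01257137  0.02131681] ((587.0072021484375, -12.709102630615234), (60.699119567871094, 61.1794319152832), 78.04293823242188)
```

View pics/s4.png

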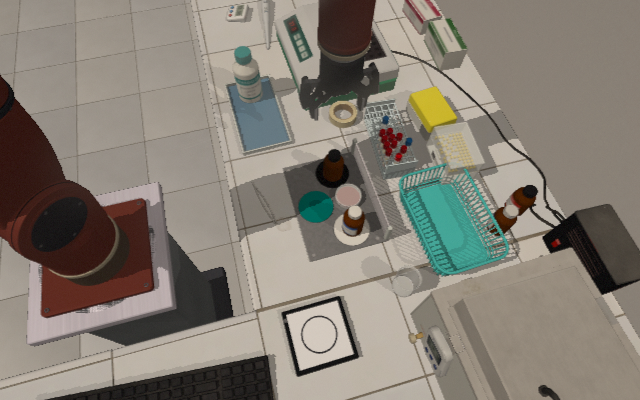

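Teal is upright in the tray at (246,85). The gripper is over black, whose cap is at (334,155).

Emit:
servo_tool(delta_pos=[[-0.001, 0, 0.04], [0, 0, 0.04], [0, 0, 0.04], [0, 0, 0.04], [0, 0, 0.025], [0, 0, 0.014], [0, 0, 0], [0, 0, 0], [0, 0, 0], [0, 0, 0], [0, 0, 0], [0, 0, 0]], spin=[0, 0, 0, 0, 0, 0, 0, 0, 0, 0, 0, 0], claw=[1, 1, 1, 1, 1, 1, 1, 0, 0, 0, 0, 0])

```text
t: 12.32
tool_pos: [0.571, 0.0594, 0.0377]
tcp_rot: [2.218, 2.224, 0.003]
force: [-1.3, -0.2, 7.4]
opening: 0.046
```

Emit:
servo_tool(delta_pos=[[0, 0, -0.015], [0, 0, -0.02], [0, 0, -0.02], [0.02, -0.012, 0], [0.035, -0.022, 0], [0.045, -0.028, 0], [0.045, -0.028, 0], [0.045, -0.028, 0], [0.0256, -0.016, 0], [0.01, -0.008, 0], [0, 0, 0], [0, 0, 0.02]], spin=[0, 0, 0, 0, 0, 0, 0, 0, 0, 0, 0, 0], claw=[0, 0, 0, 0, 0, 0, 0, 0, 0, 0, 0, 0])

```text
t: 13.82
tool_pos: [0.4295, 0.2837, 0.0727]
tcp_rot: [2.22, 2.222, 0.005]
force: [-0.8, -0.1, -1.6]
opening: 0.0463
```

Emit:
servo_tool(delta_pos=[[0, 0, 0.02], [0, 0, 0.012], [0, 0, 0.004], [0, 0, 0], [0, 0, 0]], spin=[0, 0, 0, 0, 0], claw=[0, 0, 0, 0, 0])

```text
t: 14.45
tool_pos: [0.4279, 0.2846, 0.0359]
tcp_rot: [2.218, 2.225, 0.001]
force: [-0.5, 0.5, -1.4]
opening: 0.046
```

Run:
```python
from h import *
st()
```

```text
t 14.45 pos [0.4279 0.2846 0.0359] yhead 0.16 z [ 0.001  0.001 -1.   ] F [-0.5  0.5 -1.4] op 0.046 q [-1.15  0.28  0.54  2.02 -0.19  0.88 -0.5 ]
```

Emit:
servo_tool(delta_pos=[[0, 0, 0.002], [0, 0, 0], [0, 0, 0], [0, 0, 0], [0, 0, -0.03], [0, 0, -0.05], [0, 0, -0.05], [-0.044, 0.017, 0], [-0.055, 0.021, 0], [-0.055, 0.021, 0], [-0.055, 0.021, 0], [-0.055, 0.021, 0]], spin=[0, 0, 0, 0, 0, 0, 0, 0, 0, 0, 0, 0], claw=[0, 0, 1, 1, 1, 1, 1, 1, 1, 1, 1, 1])

```text
t: 15.95
tool_pos: [0.5298, 0.019, 0.1637]
tcp_rot: [2.218, 2.225, 0.002]
force: [0.6, 1.2, 0.4]
opening: 0.0856
```

Emit:
servo_tool(delta_pos=[[-0.055, 0.021, 0], [-0.055, 0.021, 0], [0, 0, 0], [0, 0, 0]], spin=[0, 0, 0, 0], claw=[1, 1, 1, 1])

```text
t: 16.45
tool_pos: [0.5714, -0.0891, 0.1631]
tcp_rot: [-2.218, -2.224, 0.001]
force: [-0.2, 0.5, -0.0]
opening: 0.0854
```

Run:
```python
from h import *
st()
p=arm.get_image("side"); cv2.imwrite("pics/s5.png",p["frame"][:,:,::-1])
```

```text
t 16.45 pos [ 0.5714 -0.0891  0.1631] yhead 0.14 z [-0.001  0.    -1.   ] F [-0.2  0.5 -0. ] op 0.0854 q [-0.64  0.31  0.86  1.77 -0.25  1.18  0.3 ]
```

View pics/s5.png

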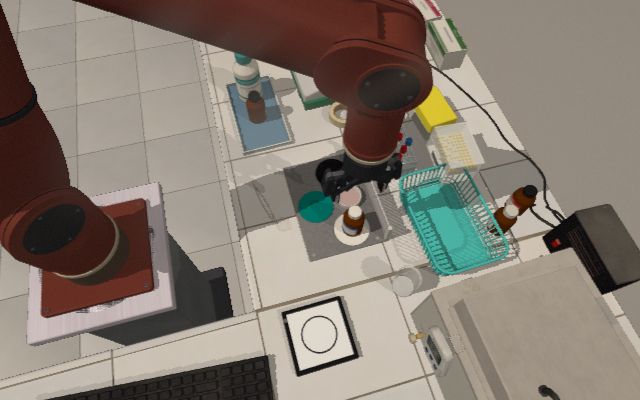

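Teal (246,80) and black (257,105) are standing in the tray. The gripper is over white at (352,218), so I'll go down and grip it.

Emit:
servo_tool(delta_pos=[[0, 0, 0.04], [0, 0, 0.04], [0, 0, 0.03], [0, 0, 0.015], [0, 0, 0], [0, 0, 0], [0, 0, 0], [0, 0, 0], [0, 0, 0], [0, 0, 0]], spin=[0, 0, 0, 0, 0, 0, 0, 0, 0, 0], claw=[1, 1, 1, 1, 1, 0, 0, 0, 0, 0])

```text
t: 17.75
tool_pos: [0.5726, -0.0892, 0.0397]
tcp_rot: [2.217, 2.224, 0.003]
force: [-2.0, 1.1, 8.3]
opening: 0.0459
```

Emit:
servo_tool(delta_pos=[[0, 0, -0.015], [0, 0, -0.02], [0, 0, -0.02], [0.02, -0.01, 0], [0.04, -0.018, 0], [0.05, -0.023, 0], [0.05, -0.023, 0], [0.05, -0.023, 0], [0.05, -0.023, 0], [0.032, -0.015, 0], [0.015, -0.0076, 0], [0, 0, 0]], spin=[0, 0, 0, 0, 0, 0, 0, 0, 0, 0, 0, 0], claw=[0, 0, 0, 0, 0, 0, 0, 0, 0, 0, 0, 0])

```text
t: 19.25
tool_pos: [0.4279, 0.2185, 0.0943]
tcp_rot: [-2.215, -2.227, -0.002]
force: [-0.2, -0.3, -0.6]
opening: 0.0457
```

Emit:
servo_tool(delta_pos=[[0, 0, 0.02], [0, 0, 0.02], [0, 0, 0.012], [0, 0, 0.004], [0, 0, 0], [0, 0, 0]], spin=[0, 0, 0, 0, 0, 0], claw=[0, 0, 0, 0, 0, 0])

```text
t: 20.0
tool_pos: [0.4285, 0.2175, 0.0379]
tcp_rot: [2.218, 2.225, 0.001]
force: [-0.2, 0.7, -0.8]
opening: 0.0458
```

Run:
```python
from h import *
st()
p=arm.get_image("side"); w=cloud(p); cv2.imwrite("pics/s6.png",p["frame"][:,:,::-1])
m=(abs(w[...,2]-.021)<0.003)&(np.hypot(w[...,0]-.587,w[...,1]+.013)<.045); q=w[m];print("dish",q.mean(0),cv2.minAreaRect((q[:,:2]*1000).astype(np.float32)))
```

```text
t 20.0 pos [0.4285 0.2175 0.0379] yhead 0.16 z [ 0.001  0.001 -1.   ] F [-0.2  0.7 -0.8] op 0.0458 q [-1.2   0.23  0.71  2.1  -0.19  0.87 -0.38]
dish [ 0.58668314 -0.01247736  0.02133279] ((586.7825317382812, -12.2379150390625), (61.38358688354492, 60.0556640625), 72.6816177368164)
```

View pics/s6.png

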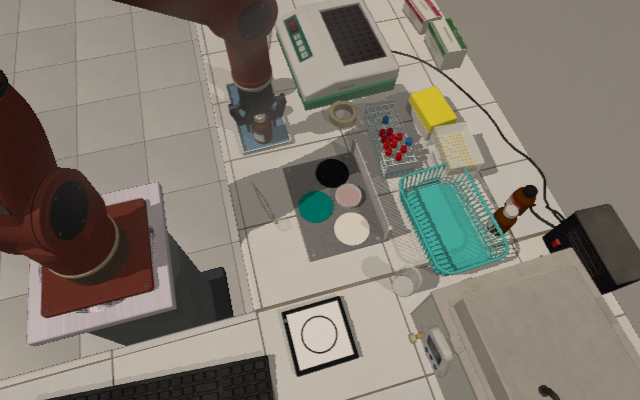

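All three coasters and the dish are clear: black (333,172), teal (316,207), white (351,229), dish (347,196). I'll lower the last bit, release and rise.

Emit:
servo_tool(delta_pos=[[0, 0, 0.0025], [0, 0, 0], [0, 0, 0], [0, 0, 0], [0, 0, -0.03], [0, 0, -0.05], [0, 0, -0.05], [-0.03, 0.02, 0], [-0.05, 0.034, 0], [-0.05, 0.034, 0], [-0.05, 0.034, 0], [-0.05, 0.034, 0]], spin=[0, 0, 0, 0, 0, 0, 0, 0, 0, 0, 0, 0], claw=[0, 0, 1, 1, 1, 1, 1, 1, 1, 1, 1, 1])

```text
t: 21.55
tool_pos: [0.5859, -0.0133, 0.165]
tcp_rot: [2.217, 2.226, 0.001]
force: [0.7, 1.8, 0.6]
opening: 0.0852
```

Emit:
servo_tool(delta_pos=[[0, 0, 0], [0, 0, 0], [0, 0, 0], [0, 0, 0], [0, 0, 0], [0, 0, 0], [0, 0, 0], [0, 0, 0], [0, 0, 0], [0, 0, 0]], spin=[0.175, 0.175, 0.175, 0.175, 0.175, 0.175, 0.175, 0.175, 0.17, 0], claw=[1, 1, 1, 1, 1, 1, 1, 1, 1, 1])

```text
t: 22.8
tool_pos: [0.5847, -0.0121, 0.1646]
tcp_rot: [3.141, 0.008, -0.001]
force: [-0.3, -0.7, -0.1]
opening: 0.0855
```

Run:
```python
from h import *
st()
p=arm.get_image("side"); w=cloud(p); cv2.imwrite("pics/s7.png",p["frame"][:,:,::-1])
for zt,c in [(.095,(.428,.285)),(.095,(.428,.2175)),(.158,(.4245,.37)),(.021,(.587,-.0125))]:
    q=w[(abs(w[...,2]-zt)<0.004)&(np.hypot(w[...,0]-c[0],w[...,1]-c[1])<(.045 if zt==.021 else .03))]
    print(len(q), q.mean(0) if len(q) else 0, cv2.minEnclosingCircle((q[:,:2]*1000).astype(np.float32)) if len(q) else 0)
q=p["xyz"]
for t in ["coaster_black","coaster_white","coaster_teal","light_pad"]:
    for r in arm.regions_of(p,t)[:1]:
        x=w[r["pixels"]]; print(t,round(r["conf"],2),x.mean(0),cv2.minAreaRect((x[:,:2]*1000).astype(np.float32)))
```

```text
t 22.8 pos [ 0.5847 -0.0121  0.1646] yhead -89.72 z [-0.    -0.001 -1.   ] F [-0.3 -0.7 -0.1] op 0.0855 q [-1.01  0.53  1.28  1.76 -0.53  1.27 -1.16]
84 [0.42650251 0.28397238 0.0937744 ] ((425.97137451171875, 283.98883056640625), 15.317532539367676)
93 [0.42572892 0.21448246 0.09409333] ((425.72515869140625, 214.97447204589844), 14.889545440673828)
166 [0.42320219 0.36785335 0.1574407 ] ((422.4384460449219, 368.3190002441406), 21.53055191040039)
484 [ 0.5872211  -0.01262617  0.02128783] ((588.2940673828125, -12.118733406066895), 32.406822204589844)
coaster_black 0.79 [nan nan nan] ((570.013427734375, 63.98789978027344), (59.77129364013672, 81.7658462524414), 43.21140670776367)
coaster_white 0.78 [nan nan nan] ((nan, nan), (0.0, 0.0), 0.0)
coaster_teal 0.72 [nan nan nan] ((498.93353271484375, -16.2396240234375), (72.46620178222656, 75.3382797241211), 38.04767608642578)
light_pad 0.75 [nan nan nan] ((434.30914306640625, -299.27838134765625), (128.19100952148438, 138.6501007080078), 4.317779541015625)
```

View pics/s7.png

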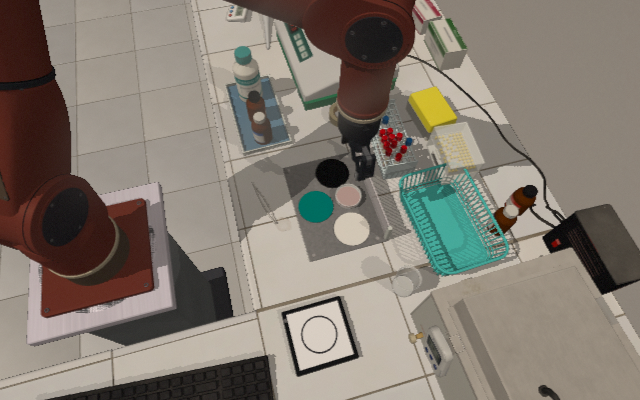

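Run:
```python
from h import *
p=arm.get_image("side"); w=cloud(p); p2=arm.get_image("scene"); w2=cloud(p2)
for W in (w,w2):
  for x0 in np.arange(.62,.76,.02):
    m=(W[...,0]>x0)&(W[...,0]<x0+.02)&(abs(W[...,1]+.0125)<.06)&(W[...,2]<.14)
    print(round(x0,2),m.sum(),np.round(np.percentile(W[m][:,2],[50,99]),3) if m.sum()>3 else 0)
a=p["frame"][120:280,270:430,::-1]; cv2.imwrite("pics/c7.png",cv2.resize(a,None,fx=3.5,fy=3.5,interpolation=cv2.INTER_CUBIC))
```

```text
0.62 377 [0.007 0.057]
0.64 179 [0.038 0.06 ]
0.66 293 [0.002 0.006]
0.68 507 [0.003 0.083]
0.7 504 [0.023 0.085]
0.72 372 [0.027 0.085]
0.74 383 [0.012 0.085]
0.76 306 [0.004 0.071]
0.62 184 [0.008 0.06 ]
0.64 476 [0.032 0.06 ]
0.66 0 0
0.68 111 [0.054 0.086]
0.7 245 [0.044 0.086]
0.72 199 [0.024 0.085]
0.74 150 [0.018 0.084]
0.76 104 [0.006 0.071]
```

View pics/c7.png

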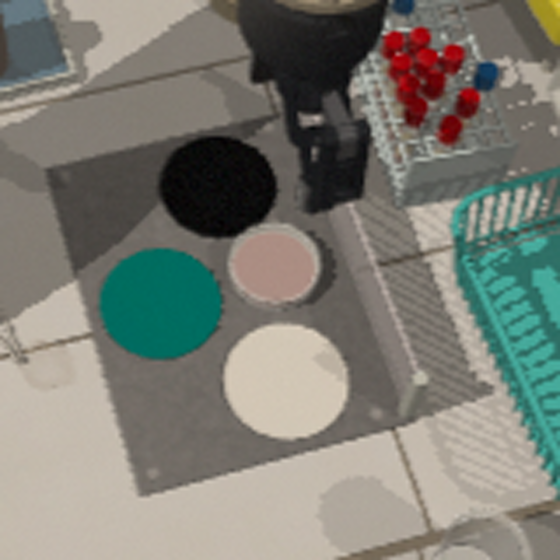

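The dish is at crop (275,265), between the coasters, and the surroundings behind the splash-back stay below 0.09 m.

Emit:
servo_tool(delta_pos=[[0.0025, 0, 0.03], [0, 0, 0.04], [0, 0, 0.04], [0, 0, 0.025], [0, 0, 0.01], [0, 0, 0], [0, 0, 0]], spin=[0, 0, 0, 0, 0, 0, 0], claw=[1, 1, 1, 1, 1, 1, 1])

```text
t: 24.02
tool_pos: [0.588, -0.0122, 0.0209]
tcp_rot: [-3.141, -0.006, -0.002]
force: [-0.0, 0.4, 0.2]
opening: 0.0854
```

Run:
```python
from h import *
st()
a=[arm.get_image(n)["frame"][:,:,::-1] for n in ("side","wrist")]
cv2.imwrite("pics/s8.png",np.vstack([cv2.resize(a[0][120:280,270:430],(400,400)),a[1][200:400,120:520]]))
```

```text
t 24.02 pos [ 0.588  -0.0122  0.0209] yhead -89.77 z [ 0.002  0.    -1.   ] F [-0.   0.4  0.2] op 0.0854 q [-0.87  0.68  1.09  1.87 -0.7   1.04 -1.06]
```

View pics/s8.png

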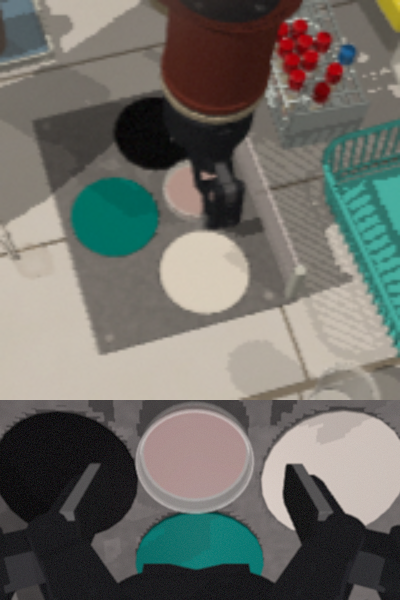

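The dish, at (195,455) in the wrist half, is centred between the fingers. The tips must stay above the 9 mm coaster tops, so I'll go to about 6.5 mm TCP and close.

Emit:
servo_tool(delta_pos=[[0, 0, 0.01], [0, 0, 0.0045], [0, 0, 0], [0, 0, 0], [0, 0, 0], [0, 0, 0], [0, 0, 0], [0, 0, 0]], spin=[0, 0, 0, 0, 0, 0, 0, 0], claw=[1, 1, 1, 0, 0, 0, 0, 0])

```text
t: 25.12
tool_pos: [0.5876, -0.0123, 0.0061]
tcp_rot: [-3.141, -0.006, -0.001]
force: [-1.8, 0.7, 5.9]
opening: 0.0598
```

Run:
```python
from h import *
st()
a=[arm.get_image(n)["frame"][:,:,::-1] for n in ("side","wrist")]
cv2.imwrite("pics/s9.png",np.vstack([cv2.resize(a[0][120:280,270:430],(400,400)),a[1][200:400,120:520]]))
```

```text
t 25.12 pos [ 0.5876 -0.0123  0.0061] yhead -89.79 z [ 0.001  0.    -1.   ] F [-1.8  0.7  5.9] op 0.0598 q [-0.86  0.7   1.07  1.88 -0.72  1.02 -1.04]
```

View pics/s9.png

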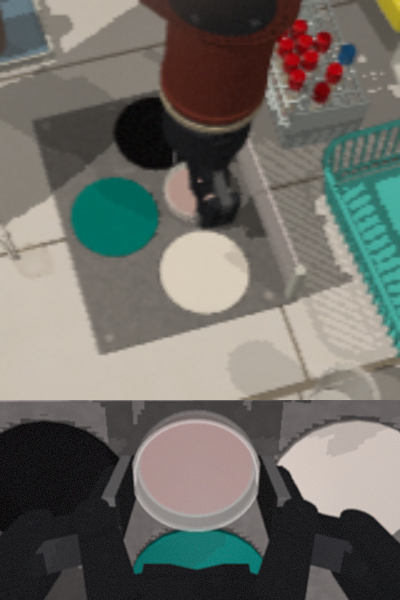

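The dish is held (opening 60 mm). Next I'll lift it and spin back to a comfortable wrist posture.

Emit:
servo_tool(delta_pos=[[0, 0, -0.015], [0, 0, -0.03], [0, 0, -0.03], [0, 0, -0.025], [0, 0, 0], [0, 0, 0], [0, 0, 0], [0, 0, 0], [0, 0, 0], [0, 0, 0], [0, 0, 0], [0, 0, 0]], spin=[0, 0, 0, -0.1, -0.175, -0.175, -0.175, -0.175, -0.175, -0.175, -0.175, -0.175], claw=[0, 0, 0, 0, 0, 0, 0, 0, 0, 0, 0, 0])

```text
t: 26.72
tool_pos: [0.5873, -0.0126, 0.1062]
tcp_rot: [2.289, 2.151, 0.001]
force: [0.2, -0.2, 0.1]
opening: 0.0602
```

Emit:
servo_tool(delta_pos=[[0, 0, 0], [0, 0, 0], [-0.02, -0.01, 0], [-0.035, -0.018, 0], [-0.04, -0.022, 0], [-0.04, -0.022, 0], [-0.04, -0.022, 0], [-0.04, -0.022, 0], [-0.04, -0.022, 0], [-0.025, -0.013, 0], [0, 0, 0], [0, 0, 0]], spin=[-0.065, 0, 0, 0, 0, 0, 0, 0, 0, 0, 0, 0], claw=[0, 0, 0, 0, 0, 0, 0, 0, 0, 0, 0, 0])

```text
t: 28.22
tool_pos: [0.4353, -0.2917, 0.1053]
tcp_rot: [-2.225, -2.218, -0.0]
force: [-0.1, -0.2, -0.2]
opening: 0.0594
```

Run:
```python
from h import *
st()
p=arm.get_image("side"); w=cloud(p)
a=[p["frame"][:,:,::-1],arm.get_image("wrist")["frame"][:,:,::-1]]
cv2.imwrite("pics/s10.png",np.vstack([cv2.resize(a[0][240:400,220:420],(500,400)),a[1][200:400,70:570]]))
p=arm.get_image("scene"); cv2.imwrite("pics/sc10.png",p["frame"][:,:,::-1])
```

```text
t 28.23 pos [ 0.4353 -0.2917  0.1053] yhead -0.18 z [-0.  0. -1.] F [-0.1 -0.2 -0.2] op 0.0594 q [-0.35  0.28  0.98  1.96 -0.27  1.05  0.75]
```

View pics/s10.png

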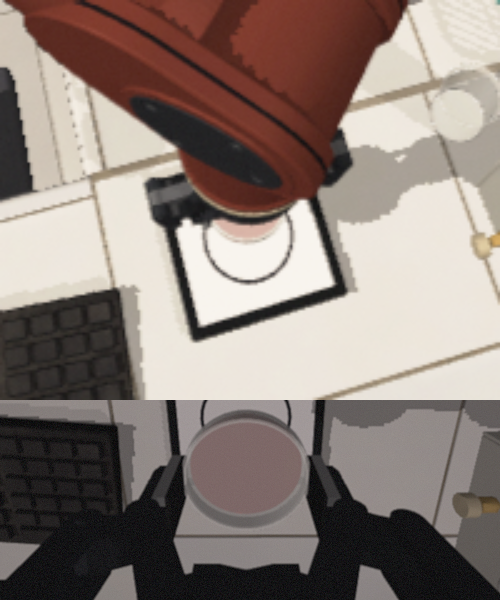

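View pics/sc10.png

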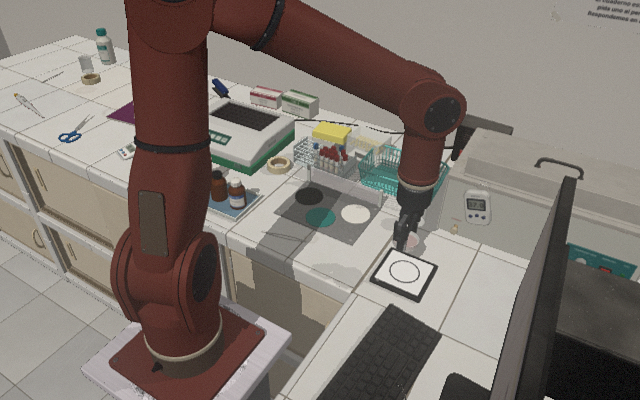

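Run:
```python
from h import *
p=arm.get_image("scene")
f=200/np.tan(np.radians(p["vertical_fov"]/2)); M=R.from_rotvec(p["attitude"]).as_matrix()
v,u=np.mgrid[0:400,0:640]
d=np.stack([(u-p["cx"])/f,-(v-p["cy"])/f,-np.ones_like(u)],-1)@M.T
t=(0.014-p["xyz"][2])/d[...,2]; X=p["xyz"]+d*t[...,None]
g=cv2.cvtColor(p["frame"],cv2.COLOR_RGB2GRAY)
r=np.hypot(X[...,0]-.435,X[...,1]+.3)
m=(r<.05)&(g<110); q=X[m][:,:2]; print(m.sum(),circ(q),q.min(0),q.max(0))
wm=(r<.12)&(g>190); 
n,l,s,c=cv2.connectedComponentsWithStats(wm.astype(np.uint8)); print(s[1:6])
reg=arm.regions_of(p,"light_pad")[0]; q=X[reg["pixels"]][:,:2]; print(reg["conf"],cv2.minAreaRect((q*1000).astype(np.float32)))
```

```text
24 (array([ 0.43612224, -0.30224952]), np.float64(0.03579448219303962)) [ 0.40017008 -0.33868102] [ 0.46462521 -0.26617965]
[[ 355  239   33   35  475]
 [ 364  242   30   38   70]
 [ 360  245   93   66 1728]
 [ 375  250   58   45  911]
 [ 391  261   27   20  422]]
0.64 ((430.65167236328125, -303.1628723144531), (139.7354278564453, 133.0211639404297), 0.6846771240234375)
```

Emit:
servo_tool(delta_pos=[[-0.009, 0, 0], [0, 0, 0.03], [0, 0, 0.03], [0, 0, 0.018], [0, 0, 0.008], [0, 0, 0.003], [0, 0, 0], [0, 0, 0]], spin=[0, 0, 0, 0, 0, 0, 0, 0], claw=[0, 0, 0, 0, 0, 0, 0, 0])

```text
t: 29.48
tool_pos: [0.4362, -0.301, 0.017]
tcp_rot: [2.223, 2.219, 0.001]
force: [0.2, 0.5, 0.3]
opening: 0.06
```

Run:
```python
from h import *
st()
p=arm.get_image("side"); a=p["frame"][:,:,::-1]
cv2.imwrite("pics/s11.png",cv2.resize(a[240:400,220:420],(750,600)))
```

```text
t 29.48 pos [ 0.4362 -0.301   0.017 ] yhead -0.1 z [ 0.001 -0.    -1.   ] F [0.2 0.5 0.3] op 0.06 q [-0.21  0.44  0.88  2.01 -0.43  0.89  0.89]
```

View pics/s11.png

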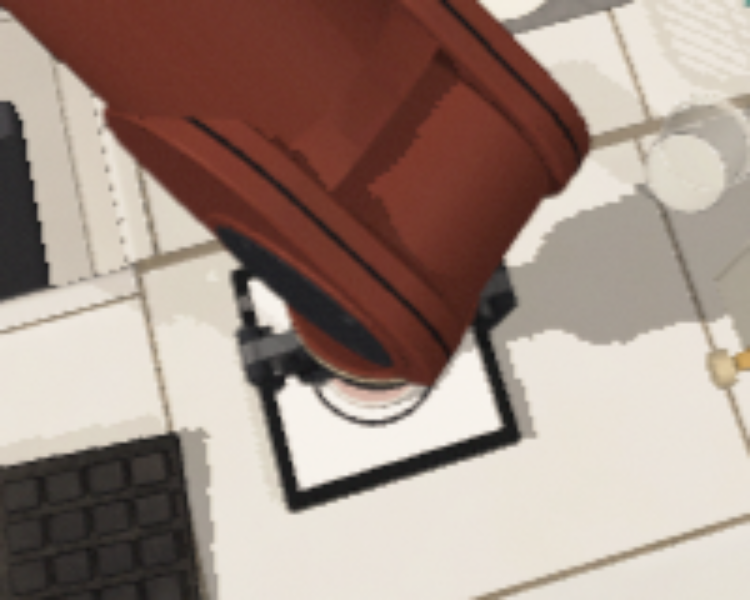

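The dish sits over the ring, 2–3 mm above the pad. I'll lower it, release and rise.

Emit:
servo_tool(delta_pos=[[0, 0, 0.0025], [0, 0, 0], [0, 0, 0], [0, 0, 0], [0, 0, 0], [0, 0, 0], [0, 0, -0.03], [0, 0, -0.05], [0, 0, -0.05], [0.04, 0, 0], [0.05, 0, 0], [0.05, 0, 0]], spin=[0, 0, 0, 0, 0, 0, 0, 0, 0, 0, 0, 0], claw=[0, 0, 0, 1, 1, 1, 1, 1, 1, 1, 1, 1])

```text
t: 31.02
tool_pos: [0.4357, -0.1595, 0.1438]
tcp_rot: [2.224, 2.219, 0.001]
force: [0.6, -0.1, 0.4]
opening: 0.0853
```

Run:
```python
from h import *
st()
p=arm.get_image("side"); w=cloud(p); a=p["frame"][:,:,::-1]
cv2.imwrite("pics/s12.png",a)
q=w[(abs(w[...,2]-.029)<.004)&(np.hypot(w[...,0]-.436,w[...,1]+.301)<.045)]
print(len(q),q.mean(0),cv2.minEnclosingCircle((q[:,:2]*1000).astype(np.float32)))
for zt,c in [(.095,(.428,.285)),(.095,(.428,.2175)),(.158,(.4245,.37))]:
    q=w[(abs(w[...,2]-zt)<0.004)&(np.hypot(w[...,0]-c[0],w[...,1]-c[1])<.03)]
    print(len(q),q.mean(0),cv2.minEnclosingCircle((q[:,:2]*1000).astype(np.float32)))
def plane(p,z):
    f=200/np.tan(np.radians(p["vertical_fov"]/2)); M=R.from_rotvec(p["attitude"]).as_matrix()
    v,u=np.mgrid[0:400,0:640]
    d=np.stack([(u-p["cx"])/f,-(v-p["cy"])/f,-np.ones_like(u)],-1)@M.T
    return p["xyz"]+d*((z-p["xyz"][2])/d[...,2])[...,None]
X=plane(p,.009)
for t in ["coaster_black","coaster_white","coaster_teal"]:
    for r in arm.regions_of(p,t)[:1]:
        x=X[r["pixels"]][:,:2]; print(t,round(r["conf"],2),x.mean(0),cv2.minAreaRect((x*1000).astype(np.float32)))
g=cv2.cvtColor(p["frame"],cv2.COLOR_RGB2GRAY); X=plane(p,.014)
rr=np.hypot(X[...,0]-.435,X[...,1]+.301); m=(rr<.048)&(rr>.028)&(g<130); print("ring",m.sum(),circ(X[m][:,:2]))
```

```text
t 31.02 pos [ 0.4357 -0.1595  0.1438] yhead -0.15 z [ 0.  0. -1.] F [ 0.6 -0.1  0.4] op 0.0853 q [-0.72 -0.02  0.99  2.05  0.02  1.1   0.26]
769 [ 0.43464348 -0.29967735  0.02917378] ((434.79693603515625, -299.2187805175781), 31.099353790283203)
0 [nan nan nan] ((0.0, 0.0), 0.0)
0 [nan nan nan] ((0.0, 0.0), 0.0)
166 [0.42276145 0.3675578  0.15764517] ((423.9133605957031, 367.693603515625), 21.372636795043945)
coaster_black 0.69 [0.58915913 0.04990166] ((589.5130615234375, 49.30022430419922), (77.7018051147461, 34.65834426879883), 56.10617446899414)
ring 141 (array([ 0.43524134, -0.30003965]), np.float64(0.03590110474123237))<stdin>:9: RuntimeWarning: Mean of empty slice.
  ret = um.true_divide(
```

View pics/s12.png

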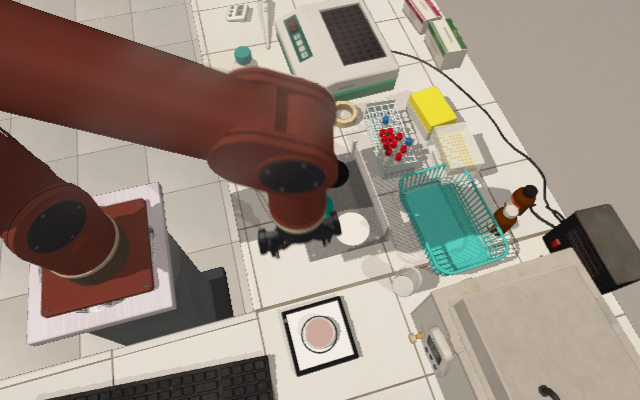

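The dish lies inside the ring, within 1 mm of its centre. I'll get the coaster centres from the unobstructed earlier frame.

Run:
```python
from h import *
im=cv2.imread("pics/s6.png")[:,:,::-1]
f=200/np.tan(np.radians(51.75981866133168/2)); cx,cy=315.809255034196,197.40336782588656
C=np.array([0.38412449,-0.43098867,0.89366265]); M=R.from_rotvec([0.47257543,-0.07322801,-0.26238995]).as_matrix()
v,u=np.mgrid[0:400,0:640]
d=np.stack([(u-cx)/f,-(v-cy)/f,-np.ones_like(u)],-1)@M.T
X=C+d*((.009-C[2])/d[...,2])[...,None]
hsv=cv2.cvtColor(np.ascontiguousarray(im),cv2.COLOR_RGB2HSV); V=hsv[...,2]
for n,c,m in [("black",(.57,.062),V<35),("white",(.57,-.094),(V>140)),("teal",(.504,-.016),(hsv[...,1]>150)&(V>50))]:
    r=np.hypot(X[...,0]-c[0],X[...,1]-c[1]); mm=(m&(r<.055)).astype(np.uint8)
    k,l,s,_=cv2.connectedComponentsWithStats(mm); i=1+s[1:,4].argmax()
    q=X[l==i][:,:2]; print(n,len(q),q.mean(0),cv2.minAreaRect((q*1000).astype(np.float32)))
```

```text
black 742 [0.57064804 0.06360902] ((571.2528686523438, 63.33708953857422), (81.12069702148438, 80.10883331298828), 74.5340805053711)
white 941 [ 0.5715466  -0.09255259] ((572.4161987304688, -92.23774719238281), (83.38481903076172, 81.53640747070312), 73.38585662841797)
teal 848 [ 0.50654518 -0.01525493] ((505.9954833984375, -13.8485107421875), (79.85780334472656, 81.48388671875), 74.78073120117188)
```

Emit:
servo_tool(delta_pos=[[0.04, 0, -0.02], [0.05, -0.001, 0], [0.055, -0.001, 0], [0.055, -0.001, 0], [0.055, -0.001, 0], [0.055, -0.001, 0], [0.045, -0.001, 0], [0.021, -0.0015, 0], [0, 0, 0], [0, 0, 0.02], [0, 0, 0.03], [0, 0, 0]], spin=[0.003, 0, 0, 0, 0, 0, 0, 0, 0, 0, 0, 0], claw=[1, 1, 1, 1, 1, 1, 1, 1, 1, 1, 1, 1])

```text
t: 32.72
tool_pos: [0.4296, 0.2121, 0.1124]
tcp_rot: [2.23, 2.212, -0.006]
force: [0.0, 0.2, 0.9]
opening: 0.0855
```

Run:
```python
from h import *
st()
a=[arm.get_image(n)["frame"][:,:,::-1] for n in ("side","wrist")]
cv2.imwrite("pics/s13.png",np.vstack([cv2.resize(a[0][30:190,170:370],(500,400)),a[1][200:400,70:570]]))
```

```text
t 32.73 pos [0.4296 0.2121 0.1124] yhead -0.47 z [-0.003 -0.003 -1.   ] F [0.  0.2 0.9] op 0.0855 q [-1.05  0.09  0.53  2.03 -0.05  1.04 -0.51]
```

View pics/s13.png

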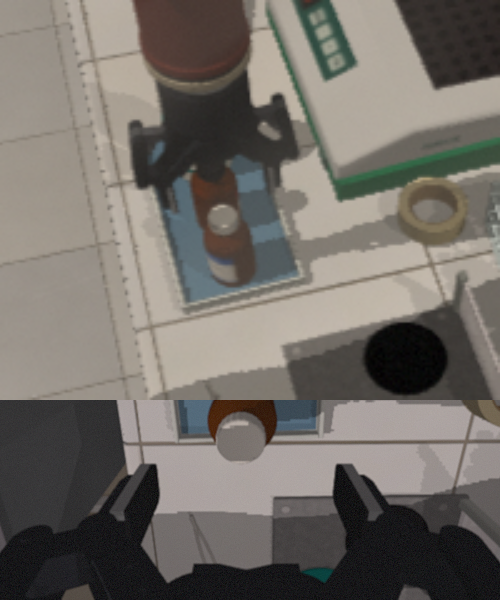

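Emit:
servo_tool(delta_pos=[[0, 0, 0], [0, 0, 0.03], [0, 0, 0.03], [0, 0, 0.016], [0, 0, 0], [0, 0, 0]], spin=[0, 0, 0, 0, 0, 0], claw=[1, 1, 1, 1, 1, 1])

```text
t: 33.58
tool_pos: [0.4309, 0.2155, 0.0389]
tcp_rot: [2.227, 2.216, 0.002]
force: [-0.7, -0.3, 0.6]
opening: 0.0853
```

Emit:
servo_tool(delta_pos=[[0, 0, 0], [0, 0, 0], [0, 0, 0], [0, 0, 0], [0, 0, 0]], spin=[0, 0, 0, 0, 0], claw=[0, 0, 0, 0, 0])

```text
t: 34.2
tool_pos: [0.4305, 0.2155, 0.0386]
tcp_rot: [-2.227, -2.216, -0.001]
force: [-2.6, -0.9, 9.4]
opening: 0.0456
```

Run:
```python
from h import *
st()
a=[arm.get_image(n)["frame"][:,:,::-1] for n in ("side","wrist")]
cv2.imwrite("pics/s14.png",np.vstack([cv2.resize(a[0][30:190,170:370],(500,400)),a[1][200:400,70:570]]))
```

```text
t 34.2 pos [0.4305 0.2155 0.0386] yhead -0.28 z [ 0.     0.001 -1.   ] F [-2.6 -0.9  9.4] op 0.0456 q [-1.03  0.21  0.52  2.1  -0.13  0.87 -0.44]
```

View pics/s14.png

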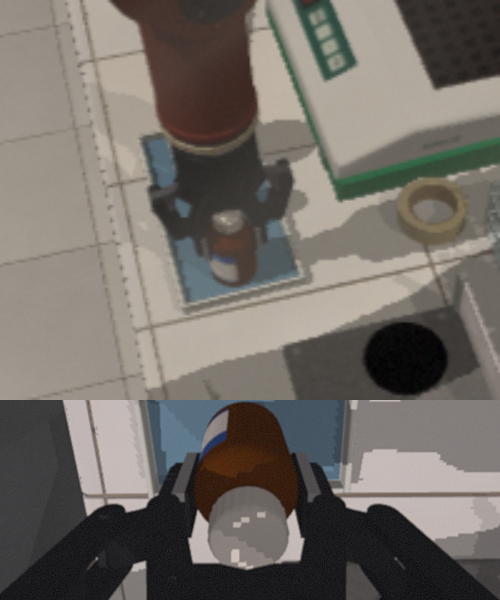

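White is gripped with its cap centred between the fingers, so it goes to the white coaster.

Emit:
servo_tool(delta_pos=[[0, 0, -0.015], [0, 0, -0.025], [0, 0, -0.02], [-0.02, 0.01, 0], [-0.04, 0.018, 0], [-0.05, 0.023, 0], [-0.05, 0.023, 0], [-0.05, 0.023, 0], [-0.05, 0.023, 0], [-0.034, 0.015, 0], [-0.015, 0.0065, 0], [0, 0, 0]], spin=[0, 0, 0, 0, 0, 0, 0, 0, 0, 0, 0, 0], claw=[0, 0, 0, 0, 0, 0, 0, 0, 0, 0, 0, 0])

```text
t: 35.8
tool_pos: [0.5701, -0.095, 0.0981]
tcp_rot: [2.229, 2.214, -0.0]
force: [0.0, 0.3, -0.8]
opening: 0.0456
```

Emit:
servo_tool(delta_pos=[[0, 0, 0], [0, 0, 0.02], [0, 0, 0.02], [0, 0, 0.01], [0, 0, 0.004], [0, 0, 0], [0, 0, 0]], spin=[0, 0, 0, 0, 0, 0, 0], claw=[0, 0, 0, 0, 0, 0, 0])

```text
t: 36.67
tool_pos: [0.5703, -0.0947, 0.0438]
tcp_rot: [2.227, 2.216, -0.0]
force: [-0.3, -0.0, 1.3]
opening: 0.0453
```

Run:
```python
from h import *
st()
a=[arm.get_image(n)["frame"][:,:,::-1] for n in ("side","wrist")]
cv2.imwrite("pics/s15.png",np.vstack([cv2.resize(a[0][120:280,250:450],(500,400)),a[1][200:400,70:570]]))
```

```text
t 36.67 pos [ 0.5703 -0.0947  0.0438] yhead -0.29 z [ 0. -0. -1.] F [-0.3 -0.   1.3] op 0.0453 q [-0.48  0.43  0.7   1.87 -0.33  0.96  0.36]
```

View pics/s15.png

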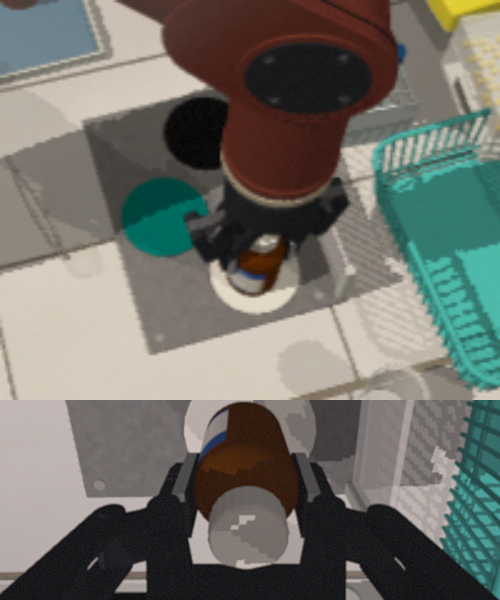

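Emit:
servo_tool(delta_pos=[[0, 0, 0.0012], [0, 0, 0], [0, 0, 0], [0, 0, 0], [0, 0, -0.03], [0, 0, -0.05], [0, 0, -0.04], [0.04, -0.015, 0], [0.055, -0.021, 0], [0.055, -0.021, 0], [0.055, -0.021, 0], [0.055, -0.021, 0]], spin=[0, 0, 0, 0, 0, 0, 0, 0, 0, 0, 0, 0], claw=[0, 0, 1, 1, 1, 1, 1, 1, 1, 1, 1, 1])

```text
t: 38.28
tool_pos: [0.4716, 0.1678, 0.1628]
tcp_rot: [-2.227, -2.216, -0.001]
force: [0.9, -0.1, 0.8]
opening: 0.0852
```

Emit:
servo_tool(delta_pos=[[0.055, -0.021, 0], [0.045, -0.016, 0], [0.019, -0.006, 0], [0, 0, 0], [0, 0, 0]], spin=[0.005, 0, 0, 0, 0], claw=[1, 1, 1, 1, 1])

```text
t: 38.9
tool_pos: [0.4312, 0.2835, 0.1625]
tcp_rot: [2.235, 2.207, -0.001]
force: [0.3, 1.0, 0.1]
opening: 0.0851
```

Run:
```python
from h import *
st()
p=arm.get_image("side"); a=p["frame"][:,:,::-1]; w=cloud(p)
cv2.imwrite("pics/s16.png",a)
q=w[(abs(w[...,2]-.099)<0.004)&(np.hypot(w[...,0]-.57,w[...,1]+.092)<.03)]
print("white",len(q),q.mean(0),cv2.minEnclosingCircle((q[:,:2]*1000).astype(np.float32)))
```

```text
t 38.9 pos [0.4312 0.2835 0.1625] yhead -0.71 z [ 0.    -0.001 -1.   ] F [0.3 1.  0.1] op 0.0851 q [-1.13  0.11  0.5   1.9  -0.06  1.15 -0.62]
white 140 [ 0.56617189 -0.09449885  0.09875604] ((566.8174438476562, -93.78276062011719), 15.158419609069824)
```

View pics/s16.png

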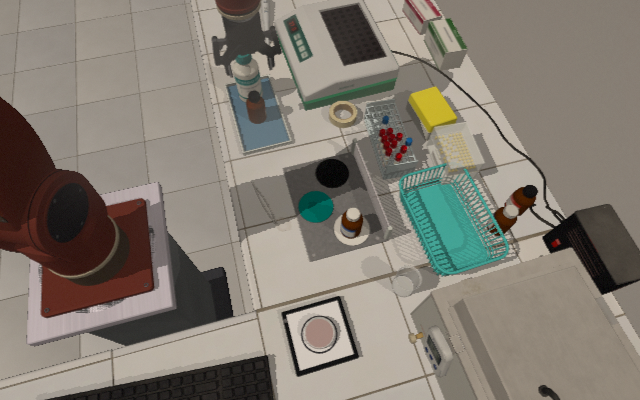

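White stands on its coaster (cap at (352,213), about 5 mm off centre, which is within tolerance). Black is next.

Emit:
servo_tool(delta_pos=[[0, -0.002, 0.03], [0, 0, 0.04], [0, 0, 0.035], [0, 0, 0.02], [0, 0, 0], [0, 0, 0], [0, 0, 0], [0, 0, 0], [0, 0, 0], [0, 0, 0], [0, 0, 0]], spin=[0.01, 0, 0, 0, 0, 0, 0, 0, 0, 0, 0], claw=[1, 1, 1, 1, 1, 1, 0, 0, 0, 0, 0])

```text
t: 40.33
tool_pos: [0.4287, 0.2856, 0.0387]
tcp_rot: [-2.243, -2.199, -0.001]
force: [-3.1, -2.0, 9.5]
opening: 0.0461
```

Run:
```python
from h import *
st()
a=[arm.get_image(n)["frame"][:,:,::-1] for n in ("side","wrist")]
cv2.imwrite("pics/s17.png",np.vstack([cv2.resize(a[0][30:190,170:370],(500,400)),a[1][200:400,70:570]]))
```

```text
t 40.33 pos [0.4287 0.2856 0.0387] yhead -1.14 z [ 0.     0.001 -1.   ] F [-3.1 -2.   9.5] op 0.0461 q [-1.1   0.27  0.48  2.02 -0.16  0.89 -0.55]
```

View pics/s17.png

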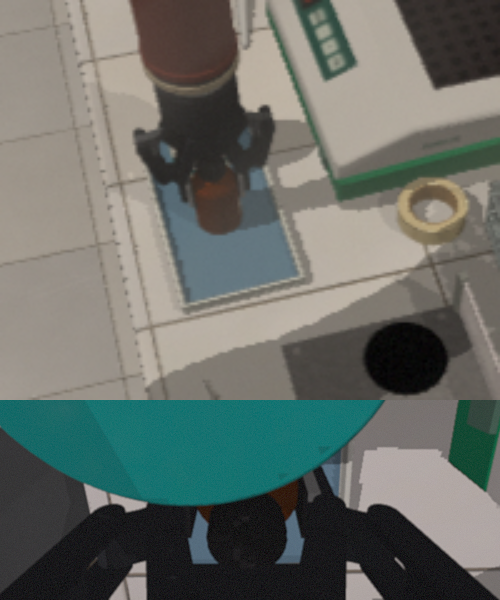

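Emit:
servo_tool(delta_pos=[[0, 0, -0.015], [0, 0, -0.025], [0, 0, -0.02], [-0.02, 0.012, 0], [-0.035, 0.022, 0], [-0.04, 0.026, 0], [-0.04, 0.026, 0], [-0.04, 0.026, 0], [-0.03, 0.02, 0], [-0.0166, 0.0113, 0], [0, 0, 0], [0, 0, 0]], spin=[0, 0, 0, -0.02, 0, 0, 0, 0, 0, 0, 0, 0], claw=[0, 0, 0, 0, 0, 0, 0, 0, 0, 0, 0, 0])

```text
t: 41.92
tool_pos: [0.5709, 0.0645, 0.0979]
tcp_rot: [-2.22, -2.222, -0.0]
force: [-0.4, 0.7, -2.0]
opening: 0.0454
```

Emit:
servo_tool(delta_pos=[[0, 0, 0.02], [0, 0, 0.02], [0, 0, 0.01], [0, 0, 0.004], [0, 0, 0], [0, 0, 0]], spin=[0, 0, 0, 0, 0, 0], claw=[0, 0, 0, 0, 0, 0])

```text
t: 42.68
tool_pos: [0.5712, 0.0634, 0.0438]
tcp_rot: [-2.221, -2.221, 0.0]
force: [-4.0, -0.2, 5.4]
opening: 0.0455
```

Run:
```python
from h import *
st()
a=[arm.get_image(n)["frame"][:,:,::-1] for n in ("side","wrist")]
cv2.imwrite("pics/s18.png",np.vstack([cv2.resize(a[0][120:280,250:450],(500,400)),a[1][200:400,70:570]]))
```

```text
t 42.67 pos [0.5712 0.0634 0.0438] yhead -0.01 z [-0.  0. -1.] F [-4.  -0.2  5.4] op 0.0455 q [-0.69  0.4   0.61  1.87 -0.28  0.95  0.04]
```

View pics/s18.png

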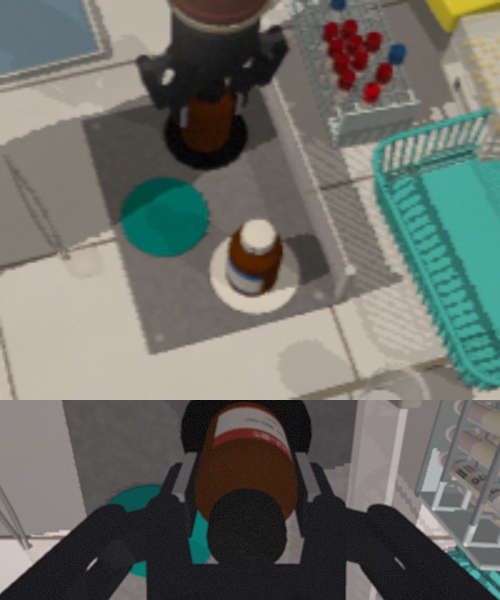

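Emit:
servo_tool(delta_pos=[[0, 0, 0], [0, 0, 0], [0, 0, 0], [0, 0, -0.03], [0, 0, -0.05], [0, 0, -0.06], [0, 0, -0.05], [0.035, -0.017, 0], [0.05, -0.024, 0], [0.05, -0.024, 0], [0.05, -0.024, 0], [0.05, -0.024, 0]], spin=[0, 0, 0, 0, 0, 0, 0, 0, 0, 0, 0, 0], claw=[1, 1, 1, 1, 1, 1, 1, 1, 1, 1, 1, 1])

```text
t: 44.28
tool_pos: [0.4574, 0.3, 0.2338]
tcp_rot: [-2.221, -2.221, -0.001]
force: [-0.4, -0.6, 0.3]
opening: 0.0854
```

Emit:
servo_tool(delta_pos=[[0.045, -0.022, 0], [0.026, -0.012, 0], [0, 0, 0], [0, 0, 0]], spin=[0, 0, 0, 0], claw=[1, 1, 1, 1])

```text
t: 44.78
tool_pos: [0.4248, 0.3686, 0.2335]
tcp_rot: [2.222, 2.22, -0.0]
force: [1.2, -1.0, 1.2]
opening: 0.0854
```

Run:
```python
from h import *
st()
p=arm.get_image("side"); a=p["frame"][:,:,::-1]; w=cloud(p)
cv2.imwrite("pics/s19.png",a)
for zt,c in [(.099,(.57,.063)),(.099,(.57,-.09)),(.158,(.4245,.37))]:
    q=w[(abs(w[...,2]-zt)<0.004)&(np.hypot(w[...,0]-c[0],w[...,1]-c[1])<.03)]
    print(len(q),q.mean(0) if len(q) else 0,cv2.minEnclosingCircle((q[:,:2]*1000).astype(np.float32)) if len(q) else 0)
```

```text
t 44.77 pos [0.4248 0.3686 0.2335] yhead -0.05 z [ 0.    -0.001 -1.   ] F [ 1.2 -1.   1.2] op 0.0854 q [-1.18  0.16  0.44  1.7  -0.07  1.3  -0.73]
109 [0.56956382 0.06195066 0.09877919] ((569.3746337890625, 62.433963775634766), 15.138642311096191)
138 [ 0.5658822  -0.09457776  0.0986963 ] ((565.8665161132812, -94.00836181640625), 15.415254592895508)
168 [0.42334132 0.36806271 0.15733141] ((423.5968017578125, 368.28631591796875), 20.719318389892578)
```

View pics/s19.png

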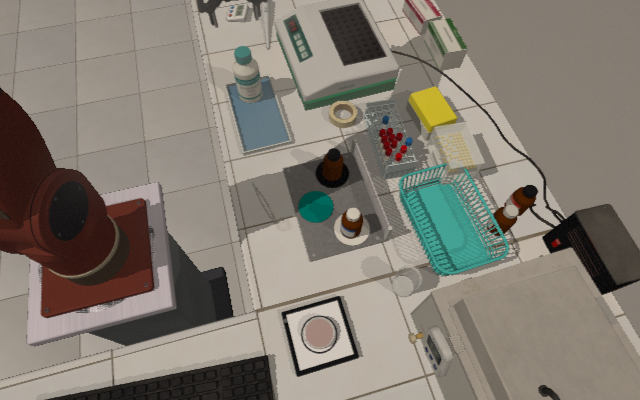

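Black stands about 2 mm off its coaster's centre. Only teal is left, at (246,75), so I'll go down and grip its cap.

Emit:
servo_tool(delta_pos=[[0, 0, 0.03], [0, 0, 0.04], [0, 0, 0.025], [0, 0, 0.011], [0, 0, 0], [0, 0, 0], [0, 0, 0], [0, 0, 0], [0, 0, 0], [0, 0, 0], [0, 0, 0]], spin=[0, 0, 0, 0, 0, 0, 0, 0, 0, 0, 0], claw=[1, 1, 1, 1, 1, 0, 0, 0, 0, 0, 0])

```text
t: 46.2
tool_pos: [0.4248, 0.3699, 0.1287]
tcp_rot: [-2.221, -2.221, -0.003]
force: [0.1, -0.8, 5.7]
opening: 0.0395
```

```bash
python3 -c "
from h import *
st()"
```

```text
t 46.2 pos [0.4248 0.3699 0.1287] yhead -0.0 z [ 0.001  0.001 -1.   ] F [ 0.1 -0.8  5.7] op 0.0395 q [-1.16  0.24  0.43  1.83 -0.11  1.09 -0.7 ]
```

Emit:
servo_tool(delta_pos=[[0, 0, -0.015], [0, 0, -0.025], [0, 0, -0.015], [-0.025, 0.003, 0], [-0.045, 0.008, 0], [-0.055, 0.01, 0], [-0.055, 0.01, 0], [-0.055, 0.01, 0], [-0.055, 0.01, 0], [-0.05, 0.014, 0], [-0.03, 0.01, 0], [-0.015, 0.006, 0]], spin=[0, 0, 0, 0, 0, 0, 0, 0, 0, 0, 0, 0], claw=[0, 0, 0, 0, 0, 0, 0, 0, 0, 0, 0, 0])

```text
t: 47.7
tool_pos: [0.5046, -0.0187, 0.1824]
tcp_rot: [-2.225, -2.217, 0.001]
force: [0.6, 0.5, -2.7]
opening: 0.0396
```

Emit:
servo_tool(delta_pos=[[0, 0, 0], [0, 0, 0], [0, 0, 0.02], [0, 0, 0.02], [0, 0, 0.006], [0, 0, 0.003], [0, 0, 0], [0, 0, 0]], spin=[0, 0, 0, 0, 0, 0, 0, 0], claw=[0, 0, 0, 0, 0, 0, 0, 0])

```text
t: 48.7
tool_pos: [0.5056, -0.0154, 0.1341]
tcp_rot: [2.221, 2.221, 0.001]
force: [-0.7, 0.0, -4.0]
opening: 0.04
```

Run:
```python
from h import *
st()
a=[arm.get_image(n)["frame"][:,:,::-1] for n in ("side","wrist")]
cv2.imwrite("pics/s20.png",np.vstack([cv2.resize(a[0][120:280,250:450],(500,400)),a[1][200:400,70:570]]))
```

```text
t 48.7 pos [ 0.5056 -0.0154  0.1341] yhead 0.01 z [ 0.001  0.    -1.   ] F [-0.7  0.  -4. ] op 0.04 q [-0.77  0.13  0.77  1.96 -0.1   1.08  0.05]
```

View pics/s20.png

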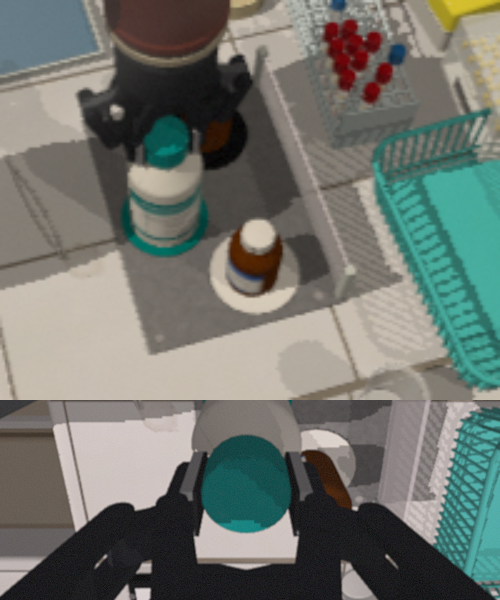

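Teal is centred over its coaster and still hanging. I'll lower it 2 mm, release, retreat straight up, then move away.

Emit:
servo_tool(delta_pos=[[0, 0, 0.002], [0, 0, 0], [0, 0, 0], [0, 0, 0], [0, 0, 0], [0, 0, -0.02], [0, 0, -0.04], [0, 0, -0.05], [0.05, 0, 0], [0.05, 0, 0], [0.05, 0, 0], [0.05, 0, 0]], spin=[0, 0, 0, 0, 0, 0, 0, 0, 0, 0, 0, 0], claw=[0, 0, 1, 1, 1, 1, 1, 1, 1, 1, 1, 1])

```text
t: 50.3
tool_pos: [0.5051, 0.1861, 0.2416]
tcp_rot: [-2.221, -2.221, -0.0]
force: [1.2, -0.2, 0.1]
opening: 0.0854
```

Emit:
servo_tool(delta_pos=[[0.05, 0, 0], [0.05, 0, 0], [0, 0, 0], [0, 0, 0], [0, 0, 0], [0, 0, 0]], spin=[0, 0, 0, 0, 0, 0], claw=[1, 1, 1, 1, 1, 1])

```text
t: 51.05
tool_pos: [0.5056, 0.2834, 0.2419]
tcp_rot: [-2.223, -2.219, -0.001]
force: [-0.6, -0.8, 0.6]
opening: 0.0854
```

Run:
```python
from h import *
st()
p=arm.get_image("side"); a=p["frame"][:,:,::-1]; w=cloud(p)
cv2.imwrite("pics/s21.png",a)
for n,zt,c in [("black",.099,(.57,.063)),("white",.099,(.57,-.09)),("teal",.162,(.506,-.0148))]:
    q=w[(abs(w[...,2]-zt)<0.004)&(np.hypot(w[...,0]-c[0],w[...,1]-c[1])<.03)]
    print(n,len(q),q.mean(0) if len(q) else 0,cv2.minEnclosingCircle((q[:,:2]*1000).astype(np.float32)) if len(q) else 0)
q=w[(abs(w[...,2]-.029)<.004)&(np.hypot(w[...,0]-.436,w[...,1]+.301)<.045)]
print(len(q),q.mean(0),cv2.minEnclosingCircle((q[:,:2]*1000).astype(np.float32)))
```

```text
t 51.05 pos [0.5056 0.2834 0.2419] yhead -0.1 z [ 0.  0. -1.] F [-0.6 -0.8  0.6] op 0.0854 q [-1.06  0.2   0.55  1.65 -0.1   1.33 -0.5 ]
black 110 [0.56940066 0.0619967  0.09871452] ((569.6022338867188, 62.14226150512695), 14.386906623840332)
white 136 [ 0.566084   -0.0944378   0.09859761] ((567.062744140625, -94.10018157958984), 15.121803283691406)
teal 270 [ 0.50465643 -0.01667694  0.16206631] ((504.6204528808594, -16.02189826965332), 20.32382583618164)
774 [ 0.43460131 -0.29967445  0.02912586] ((434.81585693359375, -299.03558349609375), 31.257858276367188)
```

View pics/s21.png

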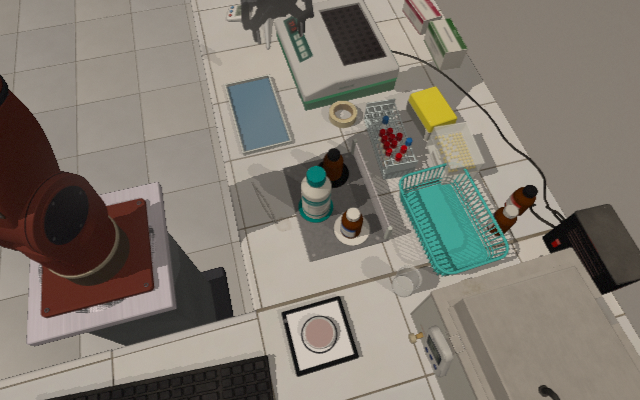

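All three bottles stand upright on their matching coasters: teal (316,195), black (334,165), white (351,222). The dish is inside the ring (319,334), and the robot is clear of everything, so I'm handing in.

```bash
python3 -c "
from h import *
print(arm.hand_in()); st()"
```

```text
the job is handed in; nothing more can be done
None
the job is handed in; nothing more can be done
```

The job is done and handed in at about 51 s of the 144 s. I moved teal, black and white to the side tray, put the dish inside the ring on the light pad, then returned white, black and teal to their matching coasters.

My last checks before handing in, from the side camera:

| Item | Distance from target centre (15 mm allowed) |
|---|---|
| Dish | about 1 mm |
| Black bottle | about 2 mm |
| Teal bottle | about 2 mm |
| White bottle | about 5 mm |

- **Bottles:** all three looked upright, and their cap tops were at the expected heights.
- **Robot:** the gripper was open, well clear of everything and at rest.
- **Disagreement:** white ended about 3–4 mm off in x from where the gripper released it. I left it because it was well within the limit.
- **Joint range:** joint 3 came near its limit (1.28 of 1.39 rad) while turning above the dish, and moved back away from it afterwards.

No check failed. The hand-in reports no verdict, so I can't confirm how it was judged.

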